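# Unlatch the parcel pen and swing its gate open

## Robot

A 7-joint arm with a two-finger parallel gripper is mounted at the origin on the work surface. World frame = base frame: x ahead of the robot, y to its left, z up, the work surface at z = 0. Lengths are in m, angles in rad, forces in N, time in s.
With the tool pointing down it reaches from about 0.425 to 0.825 m from the base axis. Payload 3.6 kg.
Tool frame: the origin (TCP) lies on the centre line of the jaws, within the pads' length; the fingertips stand 17 mm ahead of it and the grasp point (between the pads) lies 2 mm behind it; x points along the fingers, z is the direction in which the jaws open and shut, and the axes are right-handed (so a half turn about x gives the same grasp; the last joint's range is limited). The gripper opens to 85 mm and grips with 20 to 120 N. Pads are 22 mm wide; open, the fingers measure 114 mm over their backs; the gripper's body (76 mm by 85 mm) begins 54 mm behind the grasp point. The pads swing forward as they close: fully open they stand 13 mm farther back than shut.
Start: joints at [-1.147, 0.615, -0.013, 1.423, 0.008, 1.103, -0.04], TCP at [0.283, 0.585, 0.248] pointing down, gripper open.
Joint ranges: [-3.12, 3.12], [-0.3, 2.06], [-1.34, 1.32], [0.26, 2.42], [-1.36, 4.5], [0.01, 1.98], [-2.84, 2.84]. Speed limits (rad/s): [2.79, 2.79, 3.14, 3.14, 3.14, 3.14, 3.14].

## Interface

Orientations are given as a unit quaternion [w, x, y, z].
In Python, from cell import * gives the robot as it stands. The module is installed in compiled form; this text tells all that it offers.
- The arm moves only by the tool arm_command, never from a script. Its argument "rows" is one flat list of numbers, 7 for each row, row after row: the turn, a rotation vector about the tool's x, y, z in degrees, then the shift along the tool's x, y, z in mm, then the opening, from 0 (shut) to 1 (fully open). In form: [wx, wy, wz, tx, ty, tz, fingers, wx, wy, wz, tx, ty, tz, fingers, ...]. A call has 1 to 8 rows; each row shifts and turns the commanded pose from where the row before left it, along the tool's axes as they then stand; what a row does not reach is not made up. A row lasts 1/8 s, in which the tool goes at most 62.5 mm and 10.7 degrees, less where a joint would pass 70% of its speed; a pose out of reach is approached as far as the arm can. A call is refused whole if a number of a shift passes 62.5 or a number of a turn 10.7, either way. A call with a gripper value outside its range is refused whole. The fingers move at their own pace and stop on an object; the grip force is fixed at half the most. Time passes only in rows, so rows that do not move let the fingers close. It gives the time, the measured TCP pose, the force and the opening at its end, in the units of the state.
- get_obs(): the state, without advancing time (a new reading comes with each control period).
- get_image(name): name is "scene" or "top" or "wrist"; returns a dict with "img" (384x512x3 uint8, red, green, blue), "K" (3x3 intrinsics, pixels), "R" (3x3) and "t" (3): a world point X has camera coordinates R X + t; the wrist camera has in their place "tool_from_camera" (4x4, takes a point from camera to tool coordinates, whose origin is the TCP and whose axes are the tool frame's). Camera axes: x right, y down, z forward; pixel columns grow to the right and rows downward; lengths in m; the calibration is good to about 2 mm. A picture is of the moment at which its call begins: read the wrist's pose just before it. There is no depth.
- job_done(): hands the job in, once; it reports no verdict.
Trained networks look in the newest picture that a camera, given by its name, has taken for a name from the list of things; names that differ only in an ending like _2 or _b are one class to them, and where a whole thing is asked for, a point or a joint stands for the part that bears it (a point fixed in the world has none). Each returns a list of dicts, best first, with "p" (0 to 1); they miss things now and then, are a little off and sometimes report something else, mostly with a low value. They report only what shows in the picture. A call takes as long as a camera call.
- trace(camera, query): "pixels" (384x512 bool, what is visible of it) and "location" ([column, row] in pixels, amid what is visible of it).
- place_of(camera, query): "location" ([column, row] in pixels: a listed point, or the origin of a listed thing).
The state is a dict: "t": time; "joint_pos": joint angles; "qvel": joint speeds; "joint_efforts": joint torques, N m; "tool_pos": TCP position; "ee_rot": TCP orientation; "wrist_force": force on the tool from outside, world axes, zero at the start; "ft_torque": the same for the moment, N m; "gripper_width": finger opening in m.
Only numpy, scipy, OpenCV 4.12 (cv2) and the standard library are available. Lean on these libraries where they do the work, as an engineer would, in place of code of your own. Each camera call takes 0.05 s, during which the arm holds its last target.

## Task

Open the green gate of the plywood parcel pen: press its red thumb tray down so that the latch bar lifts out of its catch, ease the gate out past the catch with the tray held down, swing it gently wide open (about square to the front of the pen), and let go. The latch is delicate: press firmly but never hard, do not wrench the gate against the catch, do not fling the gate, and leave everything else where it is.

Things in the scene. Friction and masses are not known exactly. Their poses are not given: they have to be found in the camera images.
- pen: Fixed open-topped plywood pen, 300 x 240 mm, 165 mm high; origin under its centre, z up. Its front (the face with gate and latch) looks along its own +y. The latch post with the steel catch is at the -x end of the front, the gate hinge at the +x end, 140 mm along +x and 113 mm along +y of the origin.
- gate (a joint): Gate angle in rad: 0 shut, grows as the gate's free edge swings outward to the pen's +y side and round towards +x (clockwise seen from above), stop at 1.6. The hinge is slightly stiff (about 0.12 N m), so the gate stays where it is left.
- gate_leaf: Green slatted gate leaf, 14 mm thick, 205 mm wide, top rail at 165 mm. Origin on the vertical hinge axis at table height, z up; the leaf runs along its own -x from the hinge to the free edge at -217 mm; its front face is at y = +7 mm, outside is +y. It turns with the gate and carries the latch.
- pivot (a point): Pivot of the latch on the leaf, normal to it, 150 mm from the hinge axis. A rocker turns on it: towards the free edge a dark steel bar, 16 x 16 mm, drops by its weight behind the catch's lip; towards the hinge a slotted stem carries a red thumb tray. The tray was bolted on by hand: it sits up to 18 mm higher or lower than drawn, differently each time, so it must be found by touch.
- tray_mid (a point): Point fixed on the leaf: drawn place of the middle of the red tray's upper face, bar down (truly up to 18 mm higher or lower). Tray: plate 50 mm along the leaf's x, 42 mm deep along y (5 mm off the leaf's face, outward), rising 0.16 rad towards the hinge; along its outer edge a lip 5 mm thick, 13 mm high. A fingertip in the tray can pull the gate open by this lip.
- guard (a point): Middle of the top of the clear guard plate on the leaf, over the bar: 85 mm along the leaf's x, 44 mm along y, 4 mm thick, with a back plate down to the leaf. It moves with the gate.
- catch (a point): Middle of the upper edge of the catch's steel lip on the post; 26 mm long, 8 mm thick, 36 mm high. The gate opens only with the bar above this edge. Pressing the middle of the tray lifts the bar: 2 to 7 N, then after about 15 mm a firm stop. The bar clears only just before it. Let go before 0.15 rad, it drops back or rests on the lip. Harm: over 12 N bar on catch, over 20 N on gate or latch.
- parcel_a: Brown parcel lying in the pen, 110 x 80 x 60 mm, origin under its centre; leave alone.
- parcel_b: White parcel lying in the pen, 90 x 100 x 50 mm, origin under its centre; leave alone.
- jar: Clear jar with black lid, 64 mm across, 65 mm high, origin under its centre; leave alone.
- hammer: Hammer lying on the table, about 240 mm long, origin under it; leave alone.
- tape_roll: Cardboard-coloured roll of tape lying flat, 100 mm across, 48 mm high, origin under its centre; leave alone.
- pot: Blue ceramic pot, 72 mm across, 90 mm high, origin under its centre; leave alone.

How it is judged:
By the outcome, as a careful person would: the job done as asked, in the order asked, and still so for the second after the job is handed in, with the robot touching nothing.
It also fails if it takes over 48 s, if anything falls off the work surface, if the arm or the gripper's body presses on something with over 40 N, if the wrist force passes 120 N, or if a joint passes its speed limit or range.

## Working session

There is one attempt and no reset: what is moved stays moved. The work goes in short steps, Python scripts to look and compute and a tool call to move; the robot and the scene stay as the last step left them, time stands still between calls to the robot, and variables do not carry over. Pictures are saved under pics/ and viewed, and the job is handed in when it is done.

Besides the shell and the picture viewer there is one more tool, called after "Call:" as name(argument=value, ...) on one line, values as JSON. arm_command: Moves the arm, as the interface text tells. Its arguments: {"type":"object","properties":{"rows":{"type":"array","items":{"type":"number"}}},"required":["rows"]}

```bash
mkdir -p pics; ls; cat > h.py <<'E'
from cell import *
import numpy as np, cv2
def snap(n,f):
    d=get_image(n); cv2.imwrite('pics/'+f,cv2.cvtColor(d['img'],cv2.COLOR_RGB2BGR)); return d
E
python3 - <<'E'
from h import *
o=get_obs(); print({k:np.round(v,3).tolist() for k,v in o.items()})
for n in ("scene","top"):
    d=snap(n,n+'0.png'); print(n,np.round(d['K'],1).tolist(),np.round(d['R'],4).tolist(),np.round(d['t'],4).tolist())
    for q in ("pen","gate_leaf","pivot","tray_mid","guard","catch","jar","hammer","tape_roll","pot","parcel_a"):
        print(q,[(np.round(r['location'],1).tolist(),round(r['p'],2)) for r in place_of(n,q)][:3])
E
```

```text
pics
{'t': 0.0, 'joint_pos': [-1.147, 0.616, -0.013, 1.425, 0.008, 1.103, -0.04], 'qvel': [-0.0, 0.001, -0.001, -0.001, 0.001, -0.0, 0.0], 'joint_efforts': [-0.0, -46.921, 0.259, -17.104, 0.01, 0.009, -0.0], 'tool_pos': [0.283, 0.584, 0.247], 'ee_rot': [0.598, -0.376, 0.6, 0.375], 'wrist_force': [-0.333, 0.488, -0.308], 'ft_torque': [0.01, -0.041, -0.016], 'gripper_width': 0.086}
scene [[381.6, 0.0, 257.8], [0.0, 381.6, 189.8], [0.0, 0.0, 1.0]] [[-0.8254, 0.5641, 0.021], [0.3583, 0.5524, -0.7527], [-0.4362, -0.6137, -0.6581]] [0.3503, -0.1217, 1.5494]
pen [([215.0, 171.4], 0.58)]
gate_leaf [([197.3, 204.6], 0.73)]
pivot [([238.4, 154.9], 0.77)]
tray_mid [([228.5, 163.2], 0.58)]
guard [([228.6, 164.0], 0.67), ([252.8, 137.0], 0.63)]
catch [([256.9, 144.2], 0.88), ([212.0, 173.7], 0.32)]
jar [([291.6, 259.4], 0.88), ([226.7, 162.3], 0.36), ([257.7, 147.4], 0.23)]
hammer [([266.5, 308.2], 0.56), ([195.5, 178.9], 0.19)]
tape_roll [([365.8, 259.9], 0.56)]
pot [([193.0, 179.1], 0.73), ([334.9, 300.9], 0.59)]
parcel_a [([197.2, 178.0], 0.64), ([222.4, 161.1], 0.54)]
top [[479.0, 0.0, 265.2], [0.0, 479.0, 189.0], [0.0, 0.0, 1.0]] [[0.0291, -0.9996, 0.0005], [-0.975, -0.0285, -0.2203], [0.2202, 0.0059, -0.9754]] [0.0979, 0.5085, 1.3203]
pen [([333.9, 202.6], 0.66), ([374.8, 204.0], 0.59)]
gate_leaf [([332.8, 161.6], 0.62)]
pivot [([334.8, 200.4], 0.76)]
tray_mid [([332.5, 185.1], 0.64)]
guard [([342.4, 220.2], 0.82)]
catch [([337.4, 233.0], 0.94)]
jar []
hammer [([177.7, 141.4], 0.91)]
tape_roll [([157.3, 257.1], 0.59)]
pot [([145.8, 204.5], 0.9)]
parcel_a [([383.2, 178.1], 0.88), ([385.8, 224.8], 0.73), ([333.3, 163.1], 0.31)]
```

View pics/scene0.png

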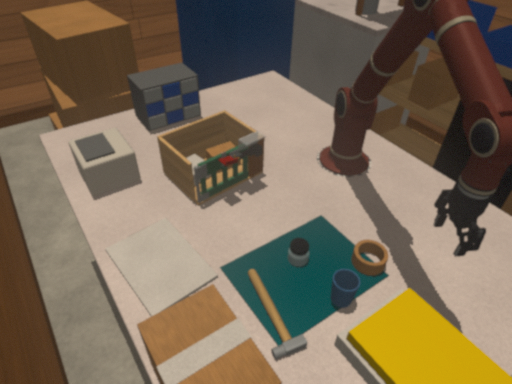

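View pics/top0.png

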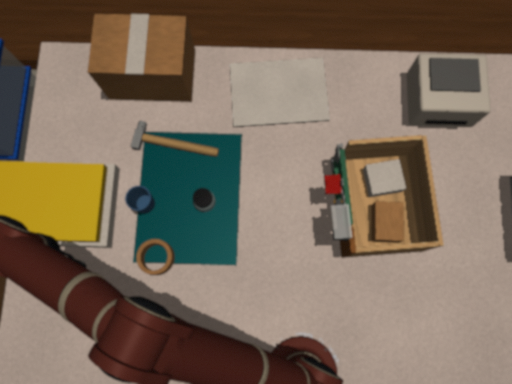

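```bash
python3 - <<'E'
from h import *
a=cv2.imread('pics/top0.png')[125:265,310:450]; cv2.imwrite('pics/top0z.png',cv2.resize(a,None,fx=4.2,fy=4.2,interpolation=cv2.INTER_CUBIC))
a=cv2.imread('pics/scene0.png')[105:215,145:285]; cv2.imwrite('pics/scene0z.png',cv2.resize(a,None,fx=5,fy=5,interpolation=cv2.INTER_CUBIC))
E
```

```text
(no output)
```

View pics/top0z.png

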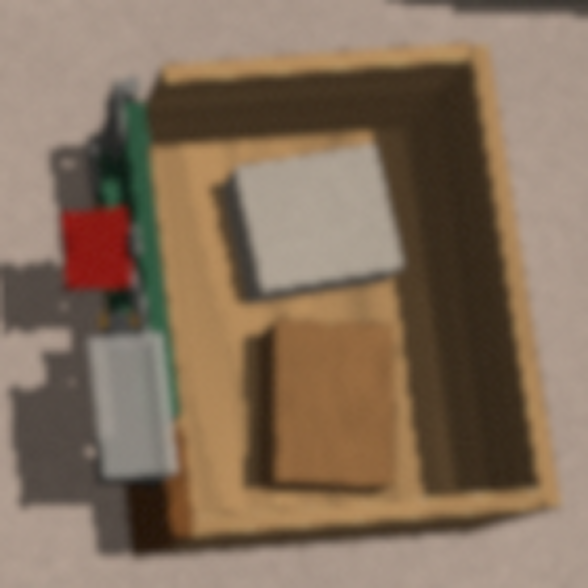

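View pics/scene0z.png

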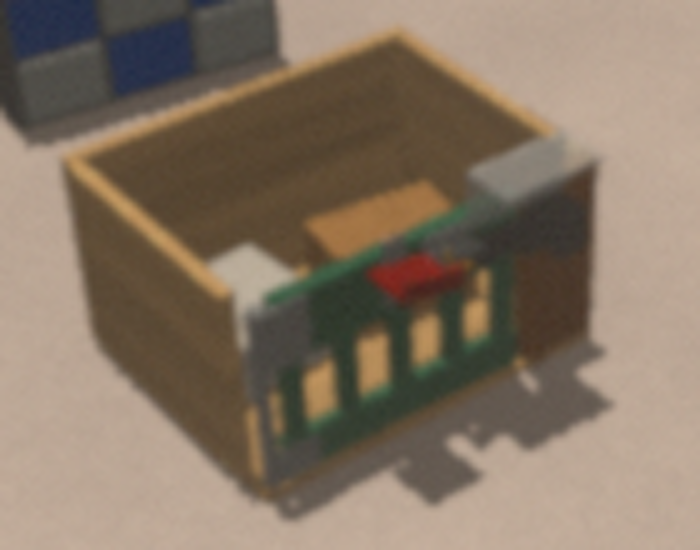

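```bash
cat > geo.py <<'E'
from h import *
from scipy.optimize import least_squares
C={'scene':(np.array([[381.6,0,257.8],[0,381.6,189.8],[0,0,1]]),np.array([[-0.8254,0.5641,0.021],[0.3583,0.5524,-0.7527],[-0.4362,-0.6137,-0.6581]]),np.array([0.3503,-0.1217,1.5494])),
'top':(np.array([[479.,0,265.2],[0,479.,189],[0,0,1]]),np.array([[0.0291,-0.9996,0.0005],[-0.975,-0.0285,-0.2203],[0.2202,0.0059,-0.9754]]),np.array([0.0979,0.5085,1.3203]))}
def proj(c,X):
    K,R,t=C[c]; p=K@(R@np.asarray(X)+t); return p[:2]/p[2]
def tri(obs):
    f=lambda X: np.concatenate([proj(c,X)-np.array(u) for c,u in obs])
    r=least_squares(f,[0.6,-0.2,0.1]); return r.x,r.fun
E
python3 - <<'E'
from geo import *
T=lambda x,y:('top',(310+x/4.2,125+y/4.2)); S=lambda x,y:('scene',(145+x/5,105+y/5))
L=[((.15,-.12,.165),T(488,46)),((-.15,-.12,.165),T(558,505)),((-.15,.12,.165),T(188,537)),((.15,-.12,.165),S(68,160)),((-.15,-.12,.165),S(398,32)),((-.15,.12,.165),S(598,157)),((.15,.12,0),S(262,495)),((-.15,.12,0),S(590,343)),((.15,-.12,0),S(95,335))]
def w(p,l): c,s=np.cos(p[2]),np.sin(p[2]); return np.array([p[0]+c*l[0]-s*l[1],p[1]+s*l[0]+c*l[1],l[2]])
f=lambda p: np.concatenate([proj(c,w(p,l))-u for l,(c,u) in L])
r=least_squares(f,[.5,-.3,0],loss='soft_l1'); p=r.x
print(p,np.round(f(p).reshape(-1,2),1).tolist())
print('hinge',w(p,(.14,.113,0)))
def loc(X): c,s=np.cos(p[2]),np.sin(p[2]); d=X-np.array([p[0],p[1],0]); return np.array([c*d[0]+s*d[1],-s*d[0]+c*d[1],d[2]])
import cv2
red={}
for c in('top','scene'):
    h=cv2.imread(f'pics/{c}0.png').astype(int); m=(h[...,2]>110)&(h[...,1]<60)&(h[...,0]<60)
    m[:, :]&=True
    n,lab,st,ce=cv2.connectedComponentsWithStats(m.astype(np.uint8)); 
    k=1+np.argmax(st[1:,4]); print(c,st[k],ce[k]); red[c]=ce[k]
for name,o in dict(pivot=[('top',(334.8,200.4)),('scene',(238.4,154.9))],catch=[('top',(337.4,233)),('scene',(256.9,144.2))],guard=[('top',(342.4,220.2)),('scene',(252.8,137))],tray=[('top',(332.5,185.1)),('scene',(228.5,163.2))],red=list(red.items())).items():
    X,e=tri(o); print(name,np.round(X,4),'pen frame',np.round(loc(X),4),np.round(e,1))
E
```

```text
[ 0.48212562 -0.21660147  0.10225977] [[0.2, -0.9], [0.7, 0.3], [-3.9, -0.5], [-1.6, -1.3], [0.4, -1.7], [0.3, -0.4], [1.0, 1.5], [0.5, -1.6], [-0.4, 0.0]]
hinge [ 0.60985904 -0.08990035  0.        ]
top [325 175  17  19 276] [332.32246377 183.80434783]
scene [220 156  14   8  55] [226.14545455 158.98181818]
pivot [ 0.4572 -0.0729  0.1589] pen frame [-0.0101  0.1455  0.1589] [ 0.1 -0.1  0.2  0.1]
catch [ 0.3717 -0.0801  0.1654] pen frame [-0.0959  0.147   0.1654] [ 0.8 -0.8  1.4  0.4]
guard [ 0.396  -0.0841  0.204 ] pen frame [-0.0721  0.1406  0.204 ] [-0.4  0.5 -0.8 -0.2]
tray [ 0.5011 -0.0682  0.1453] pen frame [0.034  0.1457 0.1453] [-0.1  0.1 -0.2 -0.1]
red [ 0.5035 -0.0679  0.162 ] pen frame [0.0365 0.1458 0.162 ] [ 0.8 -0.9  1.4  0.4]
```

```bash
cat > plan.py <<'E'
from geo import *
from scipy.spatial.transform import Rotation as Ro
def cur():
    o=get_obs(); q=o['ee_rot']; return o,Ro.from_quat([q[1],q[2],q[3],q[0]]),np.array(o['tool_pos'])
def tgtR(yaw): # x down, z along yaw
    c,s=np.cos(yaw),np.sin(yaw); return Ro.from_matrix(np.array([[0,-s,c],[0,c,s],[-1,0,0]]))
def rows(R0,p0,R1,p1,n,g,nrot=None):
    "n rows, shift in axes before the row's turn"
    nrot=nrot or n
    rv=(R0.inv()*R1).as_rotvec(); R=R0; p=p0; out=[]
    for i in range(n):
        w=rv/nrot if i<nrot else rv*0
        t=R.inv().apply((p1-p0)/n)
        out.append(np.r_[np.round(np.degrees(w),1),np.round(t*1000,1),g])
        R=R*Ro.from_rotvec(w)
    return np.array(out)
E
python3 - <<'E'
from plan import *
o,R,p=cur(); print(p,np.round(R.as_matrix(),3).tolist())
r=rows(R,p,tgtR(.102),np.array([.503,-.068,.265]),16,0)
print(r.tolist())
E
```

```text
[0.28312287 0.58507372 0.24829421] [[-0.0, -0.9, 0.436], [-0.0, 0.436, 0.9], [-1.0, 0.0, -0.0]]
[[3.6, -0.0, -0.0, -1.0, -30.1, -30.8, 0.0], [3.6, -0.0, -0.0, -1.0, -32.0, -28.8, 0.0], [3.6, -0.0, -0.0, -1.0, -33.8, -26.7, 0.0], [3.6, -0.0, -0.0, -1.0, -35.4, -24.5, 0.0], [3.6, -0.0, -0.0, -1.0, -36.9, -22.2, 0.0], [3.6, -0.0, -0.0, -1.0, -38.3, -19.8, 0.0], [3.6, -0.0, -0.0, -1.0, -39.4, -17.3, 0.0], [3.6, -0.0, -0.0, -1.0, -40.5, -14.8, 0.0], [3.6, -0.0, -0.0, -1.0, -41.3, -12.2, 0.0], [3.6, -0.0, -0.0, -1.0, -42.0, -9.5, 0.0], [3.6, -0.0, -0.0, -1.0, -42.5, -6.8, 0.0], [3.6, -0.0, -0.0, -1.0, -42.9, -4.1, 0.0], [3.6, -0.0, -0.0, -1.0, -43.0, -1.4, 0.0], [3.6, -0.0, -0.0, -1.0, -43.0, 1.4, 0.0], [3.6, -0.0, -0.0, -1.0, -42.9, 4.1, 0.0], [3.6, -0.0, -0.0, -1.0, -42.5, 6.8, 0.0]]
```

Call:
arm_command(rows=[3.6, 0, 0, -2, -30, -31, 0, 3.6, 0, 0, -2, -32, -29, 0, 3.6, 0, 0, -2, -34, -27, 0, 3.6, 0, 0, -2, -35, -24, 0, 3.6, 0, 0, -2, -37, -22, 0, 3.6, 0, 0, -2, -38, -20, 0, 3.6, 0, 0, -2, -39, -17, 0, 3.6, 0, 0, -2, -40, -15, 0])

```text
t: 2.2
tool_pos: [0.3933, 0.2584, 0.2647]
ee_rot: [0.674, -0.214, 0.674, 0.214]
wrist_force: [0.7, -0.3, 0.1]
gripper_width: -0.0006
```

```bash
python3 - <<'E'
from plan import *
o,R,p=cur(); print(o['t'],p,np.round(R.as_matrix(),3).tolist(),np.round(o['joint_pos'],2),o['gripper_width'])
print(rows(R,p,tgtR(.102),np.array([.503,-.068,.265]),8,0).tolist())
E
```

```text
2.2 [0.39329387 0.25838678 0.26469817] [[0.001, -0.577, 0.817], [0.001, 0.817, 0.577], [-1.0, 0.0, 0.001]] [-0.75  0.32  0.16  1.9  -0.06  0.92  0.06] -0.0006045876627779072
[[3.7, 0.0, -0.0, -0.1, -41.2, -12.4, 0.0], [3.7, 0.0, -0.0, -0.0, -41.9, -9.7, 0.0], [3.7, 0.0, -0.0, -0.0, -42.5, -7.0, 0.0], [3.7, 0.0, -0.0, -0.0, -42.8, -4.2, 0.0], [3.7, 0.0, -0.0, -0.0, -43.0, -1.5, 0.0], [3.7, 0.0, -0.0, -0.0, -43.0, 1.3, 0.0], [3.7, 0.0, -0.0, -0.0, -42.9, 4.0, 0.0], [3.7, 0.0, -0.0, -0.0, -42.5, 6.8, 0.0]]
```

Call:
arm_command(rows=[3.7, 0, 0, 0, -41, -12.5, 0, 3.7, 0, 0, 0, -42, -9.5, 0, 3.7, 0, 0, 0, -42.5, -7, 0, 3.7, 0, 0, 0, -43, -4, 0, 3.7, 0, 0, 0, -43, -1.5, 0, 3.7, 0, 0, 0, -43, 1.5, 0, 3.7, 0, 0, 0, -43, 4, 0, 3.7, 0, 0, 0, -42.5, 7, 0])

```text
t: 3.2
tool_pos: [0.5038, -0.0679, 0.2646]
ee_rot: [0.707, -0.035, 0.706, 0.035]
wrist_force: [1.0, 0.3, 0.1]
gripper_width: -0.0002
```

Call:
arm_command(rows=[0, 0, 0, 0, 0, 0, 0, 0, 0, 0, 0, 0, 0, 0])

```text
t: 3.45
tool_pos: [0.5032, -0.0659, 0.2642]
ee_rot: [0.706, -0.036, 0.706, 0.036]
wrist_force: [0.4, -0.2, 0.3]
gripper_width: -0.0
```

```bash
python3 - <<'E'
from plan import *
o,R,p=cur(); print(o['t'],p,np.round(R.as_matrix(),3).tolist(),np.round(o['joint_pos'],2),o['wrist_force'])
d=get_image('wrist'); im=cv2.cvtColor(d['img'],cv2.COLOR_RGB2BGR); cv2.imwrite('pics/w1.png',im)
print(d['K'].tolist(),np.round(d['tool_from_camera'],4).tolist())
for q in('tray_mid','pivot','guard','catch'): print(q,[(np.round(r['location'],1).tolist(),round(r['p'],2)) for r in place_of('wrist',q)][:2])
d=snap('scene','s1.png');d=snap('top','t1.png')
E
```

```text
3.45 [ 0.50317158 -0.06585258  0.26419003] [[-0.001, -0.102, 0.995], [0.001, 0.995, 0.102], [-1.0, 0.001, -0.0]] [-0.18  0.39  0.38  1.81 -0.18  0.97  0.38] [ 0.42925734 -0.21343905  0.3119178 ]
[[330.2282999155183, 0.0, 255.31391654296084], [0.0, 330.2282999155183, 186.54225035308244], [0.0, 0.0, 1.0]] [[-0.0007, -0.2853, 0.9584, -0.1264], [-0.0007, -0.9584, -0.2853, 0.0723], [1.0, -0.0008, 0.0004, -0.0004], [0.0, 0.0, 0.0, 1.0]]
tray_mid [([75.7, 218.4], 0.62), ([254.4, 193.2], 0.61)]
pivot [([198.4, 202.1], 0.81)]
guard [([79.7, 221.2], 0.66)]
catch [([76.5, 184.4], 0.87)]
```

View pics/w1.png

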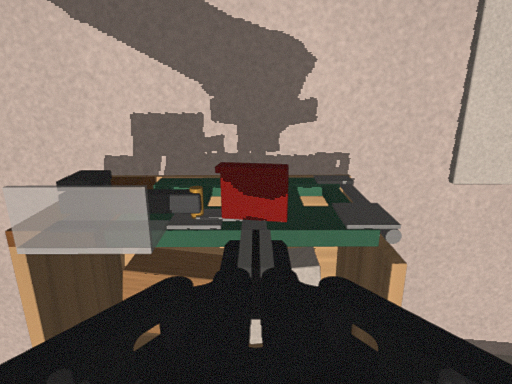

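View pics/s1.png

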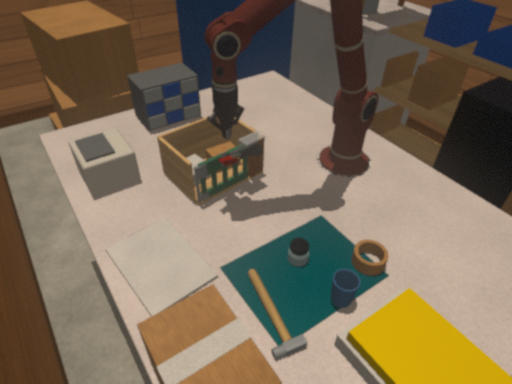

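```bash
python3 - <<'E'
import cv2
a=cv2.imread('pics/w1.png')[145:265,150:310]; cv2.imwrite('pics/w1z.png',cv2.convertScaleAbs(cv2.resize(a,None,fx=5,fy=5,interpolation=cv2.INTER_CUBIC),alpha=1.7))
E
```

```text
(no output)
```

View pics/w1z.png

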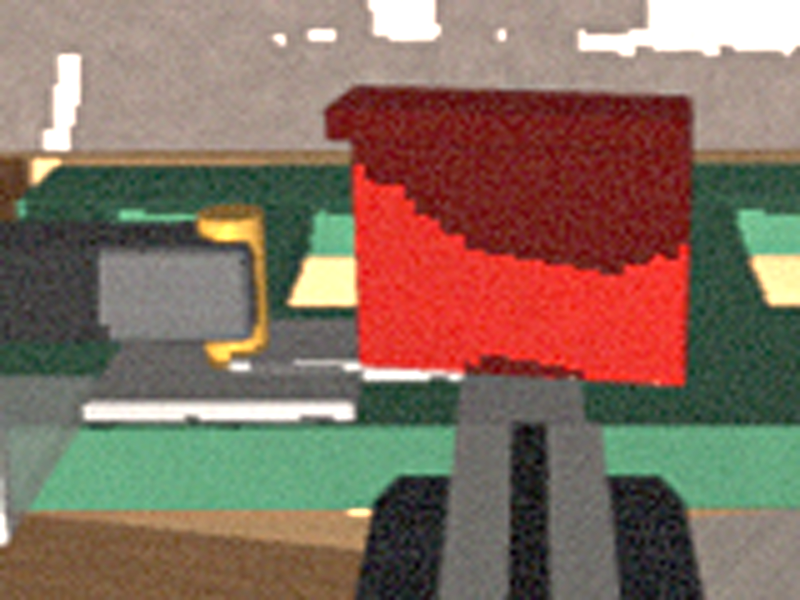

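```bash
cat > wr.py <<'E'
from plan import *
PEN=np.array([.4821,-.2166,.1023])
TC=np.array([[-0.0007,-0.2853,0.9584,-0.1264],[-0.0007,-0.9584,-0.2853,0.0723],[1,-0.0008,0.0004,-0.0004]])
KW=np.array([[330.23,0,255.31],[0,330.23,186.54],[0,0,1]])
def penframe(X,p=PEN):
    c,s=np.cos(p[2]),np.sin(p[2]); d=X-np.array([p[0],p[1],0]); return np.array([c*d[0]+s*d[1],-s*d[0]+c*d[1],d[2]])
def ray(px,R,p):
    d=TC[:,:3]@np.linalg.inv(KW)@np.array([*px,1]); return penframe(p+R.apply(TC[:,3])),penframe(R.apply(d)+np.r_[PEN[:2],0])
def hit(px,R,p,ax,v):
    a,d=ray(px,R,p); k=(v-a[ax])/d[ax]; return a+k*d
E
python3 - <<'E'
from wr import *
R=Ro.from_quat([-.036,.706,.036,.706]); p=np.array([.50317,-.06585,.26419])
print('tool pen',penframe(p))
Z=lambda x,y:(150+x/5,145+y/5)
print('plate inner edge L,R',hit(Z(358,372),R,p,1,.125),hit(Z(686,385),R,p,1,.125))
print('lip L,R top outer', hit(Z(350,88),R,p,1,.167),hit(Z(690,97),R,p,1,.167))
print('rail front top edge (z=.165)',hit(Z(100,424),R,p,2,.165),hit(Z(780,424),R,p,2,.165))
print('rail back top edge (z=.165)',hit(Z(100,511),R,p,2,.165),hit(Z(780,511),R,p,2,.165))
E
```

```text
tool pen [0.03635468 0.14781016 0.26419   ]
plate inner edge L,R [0.010513   0.125      0.15813843] [0.05967484 0.125      0.16337106]
lip L,R top outer [0.00974805 0.167      0.14950197] [0.05984428 0.167      0.155853  ]
rail front top edge (z=.165) [-0.02724695  0.11956907  0.165     ] [0.07361694 0.1194261  0.165     ]
rail back top edge (z=.165) [-0.02831149  0.10532967  0.165     ] [0.07422584 0.10517979 0.165     ]
```

Call:
arm_command(rows=[0, 0, 0, 20, -0.5, -1, 0, 0, 0, 0, 25, 0, 0, 0, 0, 0, 0, 15, 0, 0, 0, 0, 0, 0, 9, 0, 0, 0, 0, 0, 0, 0, 0, 0, 0])

```text
t: 4.42
tool_pos: [0.5023, -0.0672, 0.195]
ee_rot: [0.706, -0.036, 0.706, 0.036]
wrist_force: [0.9, -0.1, 0.6]
gripper_width: 0.0002
```

Call:
arm_command(rows=[0, 0, 0, 5, 0, 0, 0, 0, 0, 0, 3, 0, 0, 0])

```text
t: 4.68
tool_pos: [0.5026, -0.0674, 0.1875]
ee_rot: [0.707, -0.036, 0.706, 0.036]
wrist_force: [0.5, -0.4, -0.4]
gripper_width: 0.0001
```

Call:
arm_command(rows=[0, 0, 0, 3, 0, 0, 0])

```text
t: 4.8
tool_pos: [0.5025, -0.0673, 0.1844]
ee_rot: [0.706, -0.036, 0.706, 0.036]
wrist_force: [-0.7, -0.1, 0.4]
gripper_width: 0.0
```

Call:
arm_command(rows=[0, 0, 0, 2, 0, 0, 0])

```text
t: 4.92
tool_pos: [0.5024, -0.0673, 0.1822]
ee_rot: [0.706, -0.036, 0.706, 0.036]
wrist_force: [-0.0, 0.0, -0.5]
gripper_width: 0.0002
```

Noise is about 0.7 N. I'll continue in small steps.

Call:
arm_command(rows=[0, 0, 0, 2, 0, 0, 0, 0, 0, 0, 0, 0, 0, 0])

```text
t: 5.18
tool_pos: [0.5023, -0.0672, 0.1802]
ee_rot: [0.706, -0.036, 0.706, 0.036]
wrist_force: [0.2, -1.0, 0.0]
gripper_width: -0.0003
```

Call:
arm_command(rows=[0, 0, 0, 2, 0, 0, 0, 0, 0, 0, 0, 0, 0, 0])

```text
t: 5.42
tool_pos: [0.5023, -0.0673, 0.1782]
ee_rot: [0.706, -0.036, 0.706, 0.036]
wrist_force: [-0.5, 1.2, 0.1]
gripper_width: 0.0002
```

Call:
arm_command(rows=[0, 0, 0, 2, 0, 0, 0, 0, 0, 0, 0, 0, 0, 0])

```text
t: 5.68
tool_pos: [0.5027, -0.0674, 0.1767]
ee_rot: [0.707, -0.036, 0.706, 0.036]
wrist_force: [-0.7, 0.1, 2.5]
gripper_width: 0.0001
```

Call:
arm_command(rows=[0, 0, 0, 2, 0, 0, 0, 0, 0, 0, 0, 0, 0, 0])

```text
t: 5.92
tool_pos: [0.5031, -0.0673, 0.1746]
ee_rot: [0.707, -0.036, 0.706, 0.036]
wrist_force: [1.2, 0.3, 4.1]
gripper_width: -0.0
```

Call:
arm_command(rows=[0, 0, 0, 2, 0, 0, 0, 0, 0, 0, 2, 0, 0, 0])

```text
t: 6.18
tool_pos: [0.5038, -0.0672, 0.1707]
ee_rot: [0.707, -0.036, 0.705, 0.036]
wrist_force: [2.9, 1.8, 5.9]
gripper_width: 0.0002
```

Call:
arm_command(rows=[0, 0, 0, 2, 0, 0, 0, 0, 0, 0, 0, 0, 0, 0])

```text
t: 6.42
tool_pos: [0.5034, -0.0673, 0.1685]
ee_rot: [0.707, -0.036, 0.706, 0.036]
wrist_force: [2.5, 0.8, 4.5]
gripper_width: -0.0002
```

Call:
arm_command(rows=[0, 0, 0, 2, 0, 0, 0, 0, 0, 0, 0, 0, 0, 0])

```text
t: 6.68
tool_pos: [0.5032, -0.0674, 0.1666]
ee_rot: [0.707, -0.036, 0.706, 0.035]
wrist_force: [5.4, 0.5, 5.6]
gripper_width: -0.0001
```

Call:
arm_command(rows=[0, 0, 0, 1, 0, 0, 0, 0, 0, 0, 0, 0, 0, 0])

```text
t: 6.92
tool_pos: [0.5033, -0.0674, 0.1656]
ee_rot: [0.707, -0.036, 0.705, 0.035]
wrist_force: [4.7, 0.4, 5.9]
gripper_width: 0.0002
```

```bash
python3 - <<'E'
from wr import *
o,R,p=cur(); print(p,penframe(p),o['wrist_force'],o['ft_torque'])
d=get_image('wrist'); im=cv2.cvtColor(d['img'],cv2.COLOR_RGB2BGR); cv2.imwrite('pics/w2.png',cv2.convertScaleAbs(cv2.resize(im[60:330,20:480],None,fx=1.7,fy=1.7,interpolation=cv2.INTER_CUBIC),alpha=1.6))
snap('scene','s2.png'); a=cv2.imread('pics/s2.png')[105:215,145:285]; cv2.imwrite('pics/s2z.png',cv2.resize(a,None,fx=5,fy=5,interpolation=cv2.INTER_CUBIC))
E
```

```text
[ 0.50327726 -0.06735462  0.16564732] [0.03630772 0.14630246 0.16564732] [4.73116289 0.36881387 5.88344882] [ 0.13725141 -1.03907164 -0.00783103]
```

View pics/w2.png

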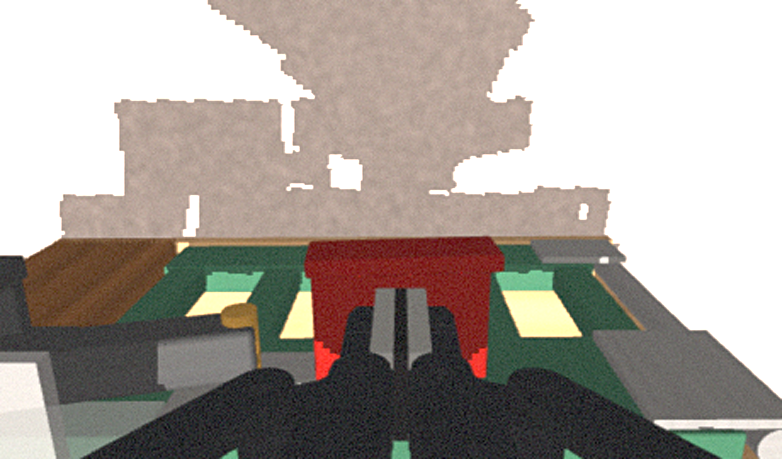

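View pics/s2z.png

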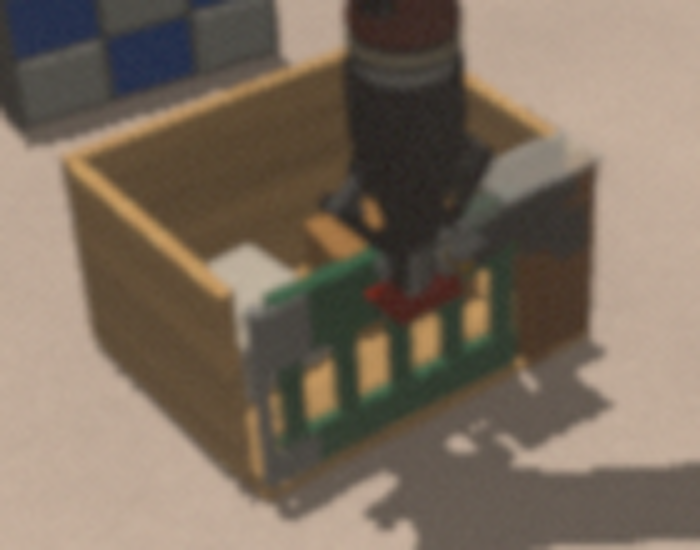

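Call:
arm_command(rows=[0, 0, 0, 1, 0, 0.8, 0, 0, 0, 0, 0, 0, 0, 0])

```text
t: 7.28
tool_pos: [0.5034, -0.0673, 0.1644]
ee_rot: [0.706, -0.036, 0.706, 0.036]
wrist_force: [4.9, 0.6, 5.3]
gripper_width: -0.0002
```

Call:
arm_command(rows=[0, 0, 0, 1, 0, 0.4, 0, 0, 0, 0, 0, 0, 0, 0])

```text
t: 7.52
tool_pos: [0.5035, -0.0673, 0.1633]
ee_rot: [0.706, -0.036, 0.706, 0.035]
wrist_force: [4.0, 0.4, 4.0]
gripper_width: -0.0
```

Call:
arm_command(rows=[0, 0, 0, 1, 0, 0.3, 0, 0, 0, 0, 0, 0, 0, 0])

```text
t: 7.78
tool_pos: [0.5035, -0.0673, 0.1622]
ee_rot: [0.706, -0.036, 0.706, 0.035]
wrist_force: [3.1, 0.5, 5.1]
gripper_width: -0.0002
```

Call:
arm_command(rows=[0, 0, 0, 1, 0, 0.3, 0, 0, 0, 0, 0, 0, 0, 0])

```text
t: 8.02
tool_pos: [0.5036, -0.0673, 0.1613]
ee_rot: [0.706, -0.036, 0.707, 0.036]
wrist_force: [2.2, 0.4, 5.4]
gripper_width: 0.0002
```

Call:
arm_command(rows=[0, 0, 0, 0.8, 0, 0.2, 0, 0, 0, 0, 0, 0, 0, 0])

```text
t: 8.28
tool_pos: [0.5037, -0.0673, 0.1611]
ee_rot: [0.706, -0.035, 0.707, 0.036]
wrist_force: [1.1, 0.0, 10.4]
gripper_width: 0.0
```

Call:
arm_command(rows=[0, 0, 0, 0.8, 0, 0.2, 0, 0, 0, 0, 0, 0, 0, 0])

```text
t: 8.52
tool_pos: [0.5037, -0.0673, 0.161]
ee_rot: [0.706, -0.035, 0.707, 0.036]
wrist_force: [-0.3, 0.8, 15.1]
gripper_width: -0.0001
```

Call:
arm_command(rows=[0, 0, 0, -0.7, 1, 0, 0, 0, 0, 0, 0, 1, 0, 0])

```text
t: 8.78
tool_pos: [0.5038, -0.0665, 0.1611]
ee_rot: [0.706, -0.036, 0.706, 0.035]
wrist_force: [2.0, -2.6, 9.5]
gripper_width: 0.0001
```

Call:
arm_command(rows=[0, 0, 0, 0, 1, 0, 0, 0, 0, 0, 0, 1, 0, 0])

```text
t: 9.02
tool_pos: [0.5041, -0.0648, 0.1612]
ee_rot: [0.706, -0.036, 0.706, 0.034]
wrist_force: [2.6, -2.0, 8.9]
gripper_width: 0.0002
```

Call:
arm_command(rows=[1.5, 0, 0, 0, 2.7, 1, 0, 1.5, 0, 0, 0, 2.7, 1, 0])

```text
t: 9.28
tool_pos: [0.5055, -0.0593, 0.1612]
ee_rot: [0.707, -0.017, 0.707, 0.016]
wrist_force: [1.9, -1.9, 9.8]
gripper_width: -0.0003
```

```bash
python3 - <<'E'
from wr import *
o,R,p=cur(); print(p,penframe(p),o['wrist_force'],o['ft_torque'])
snap('top','t3.png'); a=cv2.imread('pics/t3.png')[125:265,310:450]; cv2.imwrite('pics/t3z.png',cv2.resize(a,None,fx=4.2,fy=4.2,interpolation=cv2.INTER_CUBIC))
E
```

```text
[ 0.5055102  -0.05932417  0.16117449] [0.03934908 0.15406289 0.16117449] [ 1.90539256 -1.94629945  9.77497941] [-0.41685186 -0.40817455 -0.00746381]
```

View pics/t3z.png

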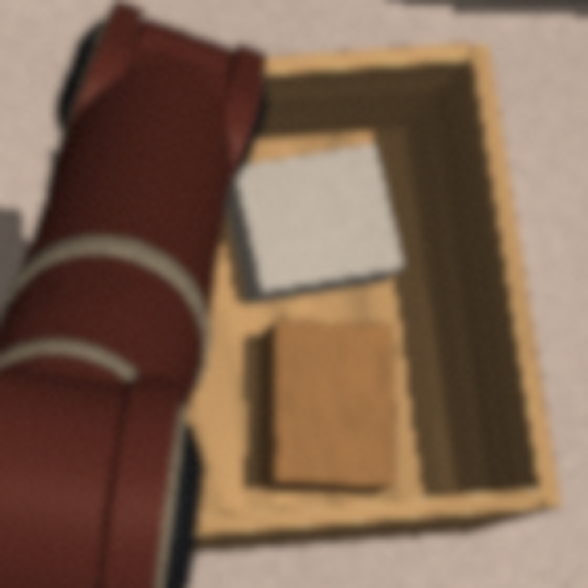

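Call:
arm_command(rows=[1.5, 0, 0, 0, 2.7, 1, 0, 1.5, 0, 0, 0, 2.7, 1, 0])

```text
t: 9.57
tool_pos: [0.5072, -0.054, 0.1612]
ee_rot: [0.707, 0.002, 0.707, -0.003]
wrist_force: [1.8, -2.0, 9.1]
gripper_width: -0.0
```

Call:
arm_command(rows=[2, 0, 0, 0, 3.6, 1.4, 0, 2, 0, 0, 0, 3.6, 1.4, 0])

```text
t: 9.82
tool_pos: [0.51, -0.0468, 0.1612]
ee_rot: [0.706, 0.026, 0.707, -0.028]
wrist_force: [0.5, -1.8, 10.0]
gripper_width: -0.0
```

```bash
python3 - <<'E'
from wr import *
o,R,p=cur(); print(p,penframe(p),o['wrist_force'],np.degrees((tgtR(.1023).inv()*R).as_rotvec()))
snap('wrist','w4.png'); cv2.imwrite('pics/w4.png',cv2.convertScaleAbs(cv2.imread('pics/w4.png'),alpha=1.6))
snap('scene','s4.png'); a=cv2.imread('pics/s4.png')[105:215,145:285]; cv2.imwrite('pics/s4z.png',cv2.resize(a,None,fx=5,fy=5,interpolation=cv2.INTER_CUBIC))
E
```

```text
[ 0.50996645 -0.0468339   0.16115954] [0.04505755 0.16603278 0.16115954] [ 0.48869206 -1.8472842  10.02111384] [10.25446189  0.02635435 -0.11980443]
```

View pics/w4.png

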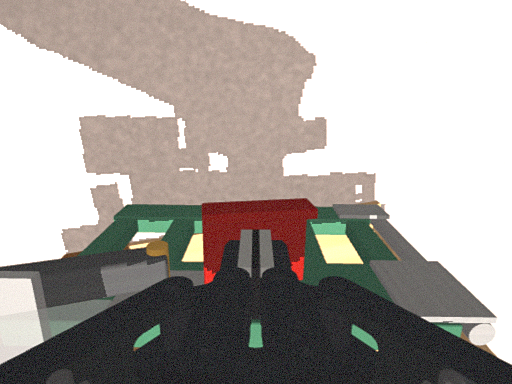

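View pics/s4z.png

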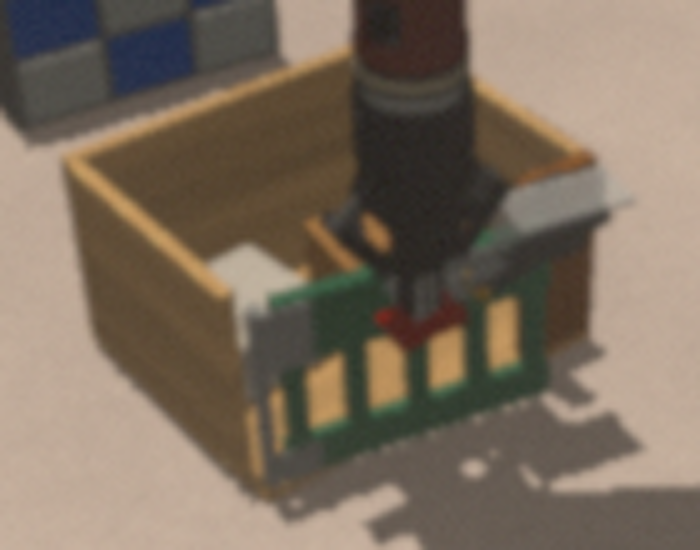

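Call:
arm_command(rows=[3, 0, 0, 0, 5.4, 2.1, 0, 3, 0, 0, 0, 5.4, 2.1, 0, 3, 0, 0, 0, 5.4, 2.1, 0, 3, 0, 0, 0, 5.4, 2.1, 0])

```text
t: 10.42
tool_pos: [0.521, -0.0269, 0.1611]
ee_rot: [0.699, 0.1, 0.7, -0.102]
wrist_force: [-0.9, -2.1, 10.3]
gripper_width: -0.0004
```

Call:
arm_command(rows=[3, 0, 0, 0, 5.4, 2.1, 0, 3, 0, 0, -0.6, 5.4, 2.1, 0, 3, 0, 0, -1, 5.4, 2.1, 0, 3, 0, 0, -1, 5.4, 2.1, 0, 0, 0, 0, 0, 0, 0, 0])

```text
t: 11.05
tool_pos: [0.5366, -0.0089, 0.1626]
ee_rot: [0.685, 0.172, 0.686, -0.173]
wrist_force: [2.8, -1.4, 3.9]
gripper_width: -0.0004
```

```bash
python3 - <<'E'
from wr import *
o,R,p=cur(); print(p,penframe(p),o['wrist_force'],np.degrees((tgtR(.1023).inv()*R).as_rotvec()),np.round(o['joint_pos'],2))
snap('wrist','w5.png'); cv2.imwrite('pics/w5.png',cv2.convertScaleAbs(cv2.imread('pics/w5.png'),alpha=1.6))
snap('scene','s5.png'); a=cv2.imread('pics/s5.png')[105:215,145:285]; cv2.imwrite('pics/s5z.png',cv2.resize(a,None,fx=5,fy=5,interpolation=cv2.INTER_CUBIC))
E
```

```text
[ 0.53655459 -0.00890883  0.16256729] [0.07537967 0.20104435 0.16256729] [ 2.7917036  -1.36570205  3.94402272] [34.11902938  0.10400607 -0.12784182] [-0.36  0.59  0.51  1.87 -0.39  0.79 -0.13]
```

View pics/w5.png

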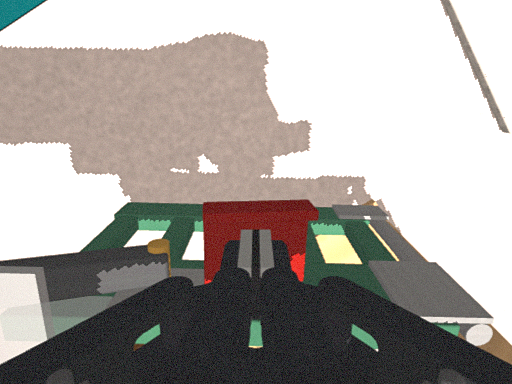

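View pics/s5z.png

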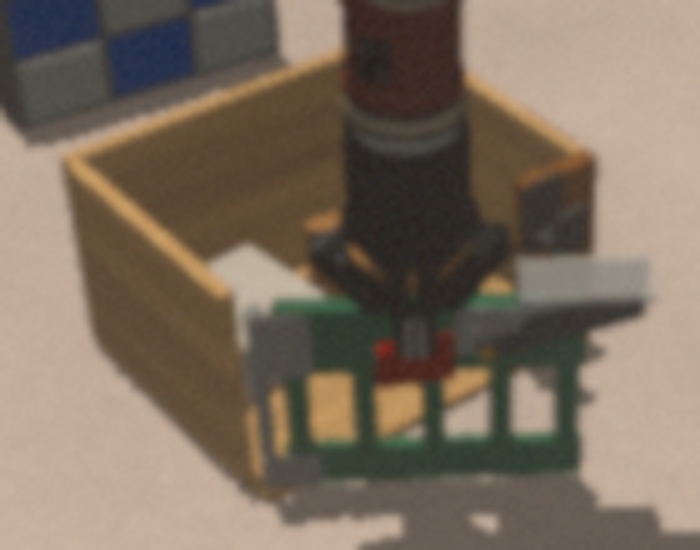

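Call:
arm_command(rows=[3.5, 0, 0, 0, 6.3, 2.5, 0, 3.5, 0, 0, 0, 6.3, 2.5, 0, 3.5, 0, 0, 0, 6.3, 2.5, 0, 3.5, 0, 0, 0, 6.3, 2.5, 0, 3.5, 0, 0, 0, 6.3, 2.5, 0, 3.5, 0, 0, 0, 6.3, 2.5, 0])

```text
t: 11.9
tool_pos: [0.5701, 0.0122, 0.1627]
ee_rot: [0.641, 0.295, 0.644, -0.296]
wrist_force: [-0.5, -2.7, 4.6]
gripper_width: 0.0001
```

```bash
python3 - <<'E'
from wr import *
o,R,p=cur(); v=penframe(p)-[.14,.113,0]; print(p,v,np.hypot(*v[:2]),o['wrist_force'],np.degrees((tgtR(.1023).inv()*R).as_rotvec()),'ang',np.degrees(np.arctan2(.0383,-.1037)-np.arctan2(v[1],v[0])))
E
```

```text
[0.5700933  0.01218148 0.16268428] [-0.0291032   0.10559937  0.16268428] 0.10953640105043773 [-0.52051099 -2.67184392  4.62104515] [55.2508446   0.23579534 -0.13558748] ang 54.32085530244139
```

Call:
arm_command(rows=[3.5, 0, 0, 0, 6.3, 2.5, 0, 3.5, 0, 0, 0, 6.3, 2.5, 0, 3.5, 0, 0, 0, 6.3, 2.5, 0, 3.5, 0, 0, 0, 6.3, 2.5, 0, 3.5, 0, 0, 0, 6.3, 2.5, 0, 3.5, 0, 0, 0, 6.3, 2.5, 0])

```text
t: 12.65
tool_pos: [0.6093, 0.0197, 0.1624]
ee_rot: [0.576, 0.406, 0.58, -0.409]
wrist_force: [-0.3, -1.8, 4.0]
gripper_width: 0.0001
```

Call:
arm_command(rows=[3, 0, 0, 0, 5.4, 2.1, 0, 3, 0, 0, 0, 5.4, 2.1, 0, 3, 0, 0, 0, 5.4, 2.1, 0, 1.5, 0, 0, 0, 2.7, 1, 0, 0, 0, 0, 0, 0, 0, 0])

```text
t: 13.28
tool_pos: [0.6305, 0.0179, 0.1624]
ee_rot: [0.538, 0.457, 0.539, -0.459]
wrist_force: [-1.9, -2.6, 3.3]
gripper_width: -0.0001
```

```bash
python3 - <<'E'
from wr import *
o,R,p=cur(); v=penframe(p)-[.14,.113,0]; print(p,v,np.hypot(*v[:2]),o['wrist_force'],np.degrees((tgtR(.1023).inv()*R).as_rotvec()),'ang',np.degrees(np.arctan2(.0383,-.1037)-np.arctan2(v[1],v[0])))
snap('wrist','w6.png'); cv2.imwrite('pics/w6.png',cv2.convertScaleAbs(cv2.imread('pics/w6.png'),alpha=1.6))
snap('scene','s6.png'); a=cv2.imread('pics/s6.png')[105:235,145:285]; cv2.imwrite('pics/s6z.png',cv2.resize(a,None,fx=4.5,fy=4.5,interpolation=cv2.INTER_CUBIC))
E
```

```text
[0.63054283 0.01790001 0.16243549] [0.03161429 0.1051148  0.16243549] 0.10976604405085136 [-1.85182424 -2.62053352  3.25885412] [86.62744912  0.14065412 -0.16096681] ang 86.46823503709174
```

View pics/w6.png

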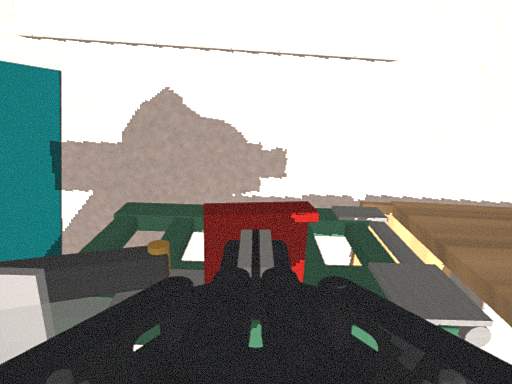

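View pics/s6z.png

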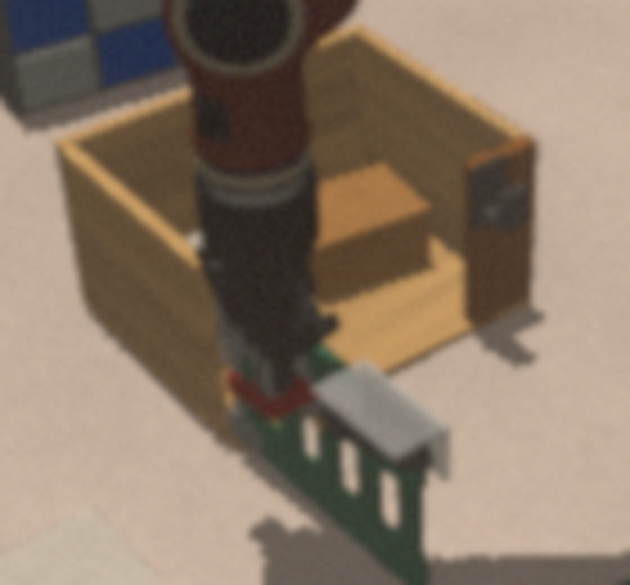

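Call:
arm_command(rows=[0, 0, 0, -2, 0, 0, 0, 0, 0, 0, -3, 0, 0, 0, 0, 0, 0, -3, 0, 0, 0, 0, 0, 0, -3, 0, 0, 0, 0, 0, 0, -3, 0, 0, 0, 0, 0, 0, -3, 0, 0, 0, 0, 0, 0, -4, 0, 0, 0])

```text
t: 14.25
tool_pos: [0.6319, 0.0197, 0.1836]
ee_rot: [0.539, 0.458, 0.539, -0.458]
wrist_force: [-0.6, 1.2, -0.0]
gripper_width: 0.0001
```

Call:
arm_command(rows=[0, 0, 0, -6, 0, 0, 0, 0, 0, 0, -12, 0, 0, 0, 0, 0, 0, -20, 0, 0, 0, 0, 0, 0, -30, 0, 0, 0, 0, 0, 0, -30, 0, 0, 0, 0, 0, 0, -20, 0, 0, 0])

```text
t: 15.0
tool_pos: [0.6324, 0.0184, 0.3046]
ee_rot: [0.54, 0.459, 0.538, -0.457]
wrist_force: [0.6, -1.0, 0.3]
gripper_width: -0.0001
```

```bash
python3 - <<'E'
from wr import *
o,R,p=cur(); print(o['t'],p,o['wrist_force'])
snap('wrist','w7.png'); cv2.imwrite('pics/w7.png',cv2.convertScaleAbs(cv2.imread('pics/w7.png'),alpha=1.4))
snap('scene','s7.png'); snap('top','t7.png')
E
```

```text
15.0 [0.63240699 0.01836505 0.3045909 ] [ 0.56862925 -0.97092747  0.34322057]
```

View pics/w7.png

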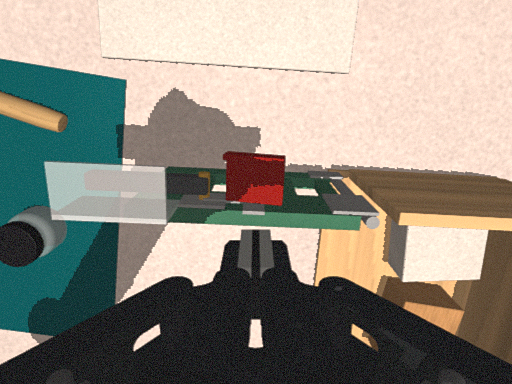

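View pics/s7.png

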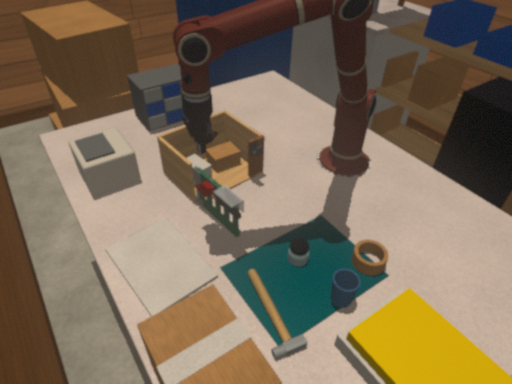

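View pics/t7.png

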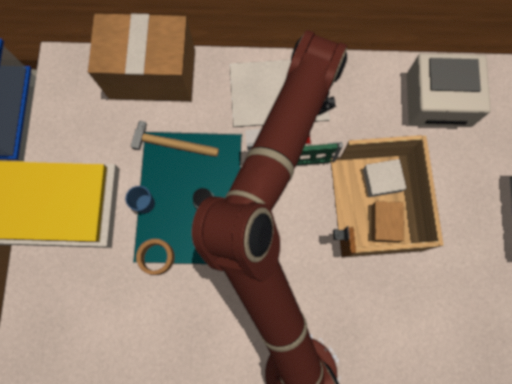

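```bash
python3 - <<'E'
from wr import *
o,R,p=cur()
a,b=hit((170,223),R,p,2,.165),hit((358,229),R,p,2,.165); v=a-b; print(a,b,'gate deg',180-np.degrees(np.arctan2(v[1],v[0])))
print('frame done'); job_done()
E
```

```text
[0.13025163 0.2899921  0.165     ] [0.13411375 0.12679414 0.165     ] gate deg 88.64433639972111
frame done
the job is handed in; nothing more can be done
```

The green gate is open at about 88.6° to the pen front, and I have handed the job in; it reported no verdict.

- **Press:** I found the tray by touch with the fingers shut. It gave way over about 17 mm to the firm stop. The force peaked at about 15 N there, and I backed off to about 10 N before moving the gate.
- **Swing:** I eased the gate out past the catch with the tray held down to about 0.4 rad. I then swung it round its hinge arc at no more than 28° per second. The sideways force stayed around 2–3 N throughout the swing.
- **Release:** I lowered the tray pressure slowly, then lifted straight up 14 cm.

**Last checks:**
- The wrist picture gave the 88.6° angle, and the bar had dropped back down.
- The wrist force was only noise, about 1 N.
- The other items looked undisturbed in the scene and top pictures; I checked these by eye and did not measure them.
- The robot's clock read about 15 s of the 48 s allowed.

The 15 N at the stop was above the 2–7 N pressing force given, though below the 20 N harm limit. I read force only at the end of each move, so a brief higher peak would not have shown. I could not read the bar's force on the catch directly. The low sideways force as the gate left the catch suggests it did not bind.

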